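# Re-sort tube carriers among colour-coded trays

### The arm

A 7-joint arm with a two-finger parallel gripper is mounted at the origin on the work surface. World frame = base frame: x ahead of the robot, y to its left, z up, the work surface at z = 0. Lengths are in m, angles in rad, forces in N, time in s.
With the tool pointing down it reaches from about 0.4 to 0.85 m from the base axis. Payload 10.4 kg.
Tool frame: the origin (TCP) lies at the very end of the fingers, on their centre line; the grasp point (between the pads) lies 19 mm behind it; z points along the fingers, y is the line along which they close (so a half turn about z gives the same grasp; the last joint's range is limited). The gripper opens to 85 mm and grips with 20 to 120 N. Pads are 22 mm wide; open, the fingers measure 114 mm over their backs; the gripper's body (76 mm by 85 mm) begins 54 mm behind the grasp point. The pads swing forward as they close: fully open they stand 13 mm farther back than shut.
Start: joints at [-1.172, 0.332, -0.065, 1.46, 0.022, 1.35, -0.088], TCP at [0.256, 0.57, 0.231] pointing down, gripper open.
Joint ranges: [-2.6, 2.6], [-0.5, 2.12], [-1.47, 1.34], [0.16, 2.42], [-1.27, 4.41], [0.06, 2.06], [-2.6, 2.6]. Speed limits (rad/s): [2.22, 2.22, 2.79, 2.79, 3.14, 3.14, 3.14].

### API

Orientations are given as a unit quaternion [x, y, z, w].
In Python, from workcell import * gives the robot as it stands.
- The arm moves only by the tool step_arm, never from a script. Its argument "commands" is one flat list of numbers, 7 for each row, row after row: the finger opening in mm, from 0 to 85.4, then the shift along the world's x, y, z as a fraction of full scale, then the turn, a rotation vector about the world's x, y, z as a fraction of full scale. A call has exactly 10 rows; each row is the pose to reach, as a shift and turn from the pose commanded when the call began, turning the shorter way round; what a row does not reach only later rows make up. Full scale, the value 1, is 0.6 m for a shift and pi rad for a turn. A row lasts 1/8 s, in which the tool goes at most 62.5 mm and 10.7 degrees, less where a joint would pass 70% of its speed; a pose out of reach is approached as far as the arm can. A call with a number of a shift or a turn outside -1 to 1 is refused whole. A call with a gripper value outside its range is refused whole. The fingers move at their own pace and stop on an object; "squeeze" is the grip in N (left out, the last holds). Time passes only in rows, so rows that repeat a pose let the fingers close, or fill a call up. It gives the time, the measured TCP pose, the force, the opening and the grip force at its end, in the units of the state.
- get_obs(): the state, without advancing time (a new reading comes with each control period).
- camera(name): name is "scene" or "top" or "wrist"; returns the picture (384x512x3 uint8, red, green, blue); there is no depth.
- camera_params(name): a dict with "mtx" (3x3 intrinsics, pixels), "extrinsics" (4x4, takes a point from world to camera coordinates); the wrist camera has in their place "tool_from_camera" (4x4, takes a point from camera to tool coordinates, whose origin is the TCP and whose axes are the flange's). Camera axes: x right, y down, z forward; pixel columns grow to the right and rows downward; lengths in m; the calibration is good to about 2 mm. A picture is of the moment at which its call begins: read the wrist's pose just before it. camera_params takes no time and is no camera call.
- hand_in(): hands the job in; it is judged then, once.
The state is a dict: "clock": time; "joint_pos": joint angles; "joint_velocities": joint speeds; "tau": joint torques, N m; "position": TCP position; "ee_rot": TCP orientation; "ft_force": force on the tool from outside, world axes, zero at the start; "torque": the same for the moment, N m; "grip_width": opening from 0.0 (shut) to 1.0 (fully open); "grasp_force": force on a finger pad.
Only numpy, scipy, OpenCV 4.12 (cv2) and the standard library are available. Lean on these libraries where they do the work, as an engineer would, in place of code of your own. Each camera call takes 0.05 s, during which the arm holds its last target. There are 200 camera calls.

### The job

The four tube carriers have each been left in a tray of the wrong colour. Move every carrier into the tray that matches its cap colour, using the empty grey tray as the parking place to make room, and leave all four standing upright and flat in their own trays with the grey tray empty again. Never let a carrier tip over, and leave the green sanitiser bottle where it stands.

Things in the scene. Friction and masses are not known exactly. Their poses are not given: they have to be found in the camera images.
- orange_carrier_knob (a point): Loose orange tube carrier, 0.14 to 0.24 kg, 124 mm tall: white round base 64 mm across, four tubes with orange caps (tops 81 mm above its underside) and on its axis an upright round orange lifting knob 18 mm across, 86 to 124 mm above the underside, clear above the caps. This point: middle of the knob, 105 mm above the underside; z up the axis. Starts in a tray of another colour.
- green_carrier_knob (a point): Loose green tube carrier, 0.14 to 0.24 kg, 124 mm tall: white round base 64 mm across, four tubes with green caps (tops 81 mm above its underside) and on its axis an upright round green lifting knob 18 mm across, 86 to 124 mm above the underside, clear above the caps. This point: middle of the knob, 105 mm above the underside; z up the axis. Starts in a tray of another colour.
- blue_carrier_knob (a point): Loose blue tube carrier, 0.14 to 0.24 kg, 124 mm tall: white round base 64 mm across, four tubes with blue caps (tops 81 mm above its underside) and on its axis an upright round blue lifting knob 18 mm across, 86 to 124 mm above the underside, clear above the caps. This point: middle of the knob, 105 mm above the underside; z up the axis. Starts in a tray of another colour.
- yellow_carrier_knob (a point): Loose yellow tube carrier, 0.14 to 0.24 kg, 124 mm tall: white round base 64 mm across, four tubes with yellow caps (tops 81 mm above its underside) and on its axis an upright round yellow lifting knob 18 mm across, 86 to 124 mm above the underside, clear above the caps. This point: middle of the knob, 105 mm above the underside; z up the axis. Starts in a tray of another colour.
- orange_tray_in (a point): orange square tray, fixed to the bench, 92 mm outside and 84 mm inside, floor 4 mm thick, rim 12 mm above the bench (8 mm above the tray floor). This point is the centre of its inner floor, 4 mm above the bench; x and y lie along the tray's sides, z up.
- green_tray_in (a point): green square tray, fixed to the bench, 92 mm outside and 84 mm inside, floor 4 mm thick, rim 12 mm above the bench (8 mm above the tray floor). This point is the centre of its inner floor, 4 mm above the bench; x and y lie along the tray's sides, z up.
- blue_tray_in (a point): blue square tray, fixed to the bench, 92 mm outside and 84 mm inside, floor 4 mm thick, rim 12 mm above the bench (8 mm above the tray floor). This point is the centre of its inner floor, 4 mm above the bench; x and y lie along the tray's sides, z up.
- yellow_tray_in (a point): yellow square tray, fixed to the bench, 92 mm outside and 84 mm inside, floor 4 mm thick, rim 12 mm above the bench (8 mm above the tray floor). This point is the centre of its inner floor, 4 mm above the bench; x and y lie along the tray's sides, z up.
- grey_tray_in (a point): grey square tray (the spare one, empty at the start), fixed to the bench, 92 mm outside and 84 mm inside, floor 4 mm thick, rim 12 mm above the bench (8 mm above the tray floor). This point is the centre of its inner floor, 4 mm above the bench; x and y lie along the tray's sides, z up.
- sanitiser_mid (a point): Bystander: loose upright green sanitiser bottle with white cap, 56 mm across and 150 mm tall, beside the trays. This point is at its centre, 75 mm above the bench; z up its axis.

How it is judged:
By the outcome, as a careful person would: the job done as asked, in the order asked, and still so for the second after the job is handed in, with the robot touching nothing.
It also fails if it takes over 128 s, if anything falls off the work surface, if the arm or the gripper's body presses on something with over 40 N, if the wrist force passes 120 N, or if a joint passes its speed limit or range.

## Working session

There is one attempt and no reset: what is moved stays moved. The work goes in short steps, Python scripts to look and compute and a tool call to move; the robot and the scene stay as the last step left them, time stands still between calls to the robot, and variables do not carry over. Pictures are saved under pics/ and viewed, at most 14 in all, crops included, and the job is handed in when it is done.

Besides the shell and the picture viewer there is one more tool, called after "Request:" as name(argument=value, ...) on one line, values as JSON. step_arm: Moves the arm, as the interface text tells. Its arguments: {"type":"object","properties":{"commands":{"type":"array","items":{"type":"number"}},"squeeze":{"type":"number"}},"required":["commands"]}

```bash
mkdir -p pics; python3 - <<'E'
from workcell import *
import cv2
o=get_obs(); print(o)
for n in ("top","scene"):
    im=camera(n); cv2.imwrite(f"pics/{n}0.png",im[:,:,::-1]); print(n,camera_params(n))
print(camera_params("wrist"))
E
```

```text
{'clock': 0.0, 'joint_pos': array([-1.17159375,  0.33288639, -0.06472983,  1.46097171,  0.02156826,
        1.34989947, -0.08850909]), 'joint_velocities': array([-0.0002297 , -0.00027604, -0.00077522, -0.00042372, -0.00092151,
        0.00174531,  0.00132136]), 'tau': array([-2.42838769e-04, -6.25447369e+01,  4.88630659e-02, -3.91602480e+01,
        1.62082678e-02,  1.01179158e-02,  5.89277533e-06]), 'position': array([0.25569812, 0.56987218, 0.23049242]), 'ee_rot': array([ 2.09324741e-01,  9.77845904e-01, -7.22049406e-04, -1.39976133e-04]), 'ft_force': array([ 0.6094845 , -0.27786425, -0.24710495]), 'torque': array([-0.06666511,  0.00934539, -0.0043672 ]), 'grasp_force': 0.0, 'grip_width': 0.9977494706963853}
top {'mtx': array([[428.05335737,   0.        , 271.48955385],
       [  0.        , 428.05335737, 196.90089847],
       [  0.        ,   0.        ,   1.        ]]), 'extrinsics': array([[ 0.02036566, -0.99968008,  0.01499905, -0.03381089],
       [-0.99397959, -0.02186038, -0.10736246,  0.58349911],
       [ 0.107656  , -0.01272224, -0.9941068 ,  1.2507271 ],
       [ 0.     
[... 300 characters left out ...]
0.4309159 , -0.56244231, -0.70566999, -0.16490562],
       [-0.44251171,  0.5498151 , -0.70843965,  1.29313496],
       [ 0.        ,  0.        ,  0.        ,  1.        ]])}
{'mtx': array([[338.63453776,   0.        , 257.86660241],
       [  0.        , 338.63453776, 191.75988429],
       [  0.        ,   0.        ,   1.        ]]), 'tool_from_camera': array([[ 1.15860891e-03, -9.48935035e-01, -3.15469424e-01,
         8.08639769e-02],
       [ 9.99999311e-01,  1.15864175e-03,  1.87442443e-04,
         8.08540419e-04],
       [ 1.87645346e-04, -3.15469424e-01,  9.48935723e-01,
        -1.41625517e-01],
       [ 0.00000000e+00,  0.00000000e+00,  0.00000000e+00,
         1.00000000e+00]])}
```

View pics/top0.png

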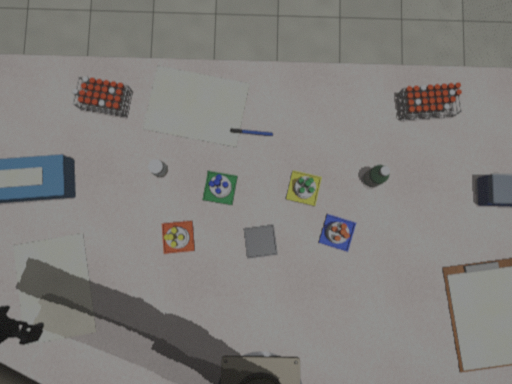

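View pics/scene0.png

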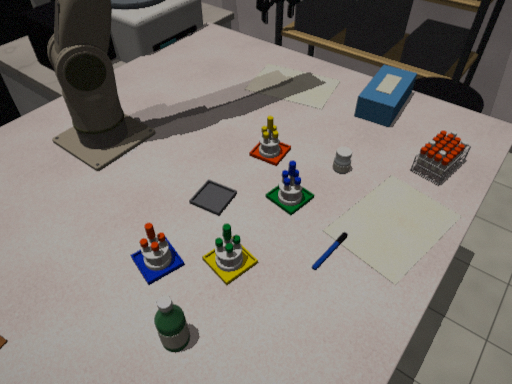

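```bash
cat > h.py <<'E'
from workcell import *
import cv2, numpy as np
from scipy.spatial.transform import Rotation as R
def ray(n,uv,z):
    p=camera_params(n); E=p["extrinsics"]; c=-E[:3,:3].T@E[:3,3]
    d=E[:3,:3].T@np.linalg.inv(p["mtx"])@[uv[0],uv[1],1]
    return c+d*(z-c[2])/d[2]
def proj(n,P):
    p=camera_params(n); q=p["mtx"]@(p["extrinsics"]@[*P,1])[:3]; return q[:2]/q[2]
HUE={"orange":(2,16),"green":(40,90),"blue":(100,130),"yellow":(18,36)}
def hsv(im): 
    h=cv2.cvtColor(im,cv2.COLOR_RGB2HSV); return h
def mask(im,c):
    h=hsv(im); lo,hi=HUE[c]
    m=(h[...,1]>110)&(h[...,2]>40)&(h[...,0]>=lo)&(h[...,0]<=hi)
    if c=="orange": m=(h[...,1]>110)&(h[...,2]>40)&((h[...,0]<=hi)|(h[...,0]>175))
    return m.astype(np.uint8)
E
python3 - <<'E'
from h import *
for n in("top","scene"):
    im=cv2.imread(f"pics/{n}0.png")[:,:,::-1].copy()
    for c in HUE:
        k,l,s,ce=cv2.connectedComponentsWithStats(mask(im,c),connectivity=8)
        print(n,c,[(*s[i],*ce[i].round(1)) for i in range(1,k) if s[i,4]>15 and 120<s[i,0]<400 and 100<s[i,1]<300])
a=cv2.imread("pics/top0.png")[150:275,140:380]; b=cv2.imread("pics/scene0.png")[100:290,120:320]
cv2.imwrite("pics/a.png",cv2.resize(a,None,fx=3.3,fy=3.3,interpolation=cv2.INTER_CUBIC))
cv2.imwrite("pics/b.png",cv2.resize(b,None,fx=3,fy=3,interpolation=cv2.INTER_CUBIC))
E
```

```text
top orange [(np.int32(162), np.int32(221), np.int32(32), np.int32(32), np.int32(436), np.float64(178.5), np.float64(236.1)), (np.int32(340), np.int32(224), np.int32(9), np.int32(14), np.int32(69), np.float64(343.7), np.float64(230.9)), (np.int32(332), np.int32(227), np.int32(5), np.int32(4), np.int32(17), np.float64(334.1), np.float64(228.6)), (np.int32(335), np.int32(236), np.int32(5), np.int32(4), np.int32(18), np.float64(337.0), np.float64(237.7))]
top green [(np.int32(207), np.int32(173), np.int32(10), np.int32(9), np.int32(36), np.float64(210.5), np.float64(175.7)), (np.int32(204), np.int32(176), np.int32(33), np.int32(28), np.int32(251), np.float64(220.9), np.float64(193.0)), (np.int32(306), np.int32(179), np.int32(7), np.int32(6), np.int32(22), np.float64(308.7), np.float64(181.5))]
top blue [(np.int32(242), np.int32(131), np.int32(30), np.int32(4), np.int32(52), np.float64(257.0), np.float64(132.5)), (np.int32(209), np.int32(174), np.int32(12), np.int32(12), np.int32(75), np.float64(215.5), np.float64(180.5)), (np.int32(223), np.int32(182), np.int32(5), np.int32(5), np.int32(
[... 1861 characters left out ...]
(np.int32(225), np.int32(243), np.int32(8), np.int32(9), np.int32(46), np.float64(228.4), np.float64(246.3))]
scene blue [(np.int32(283), np.int32(161), np.int32(18), np.int32(25), np.int32(239), np.float64(291.3), np.float64(174.1)), (np.int32(131), np.int32(238), np.int32(53), np.int32(47), np.int32(689), np.float64(157.1), np.float64(265.0)), (np.int32(313), np.int32(241), np.int32(27), np.int32(29), np.int32(177), np.float64(325.6), np.float64(254.8))]
scene yellow [(np.int32(262), np.int32(116), np.int32(16), np.int32(23), np.int32(203), np.float64(269.6), np.float64(128.4)), (np.int32(203), np.int32(245), np.int32(55), np.int32(40), np.int32(706), np.float64(230.7), np.float64(265.2))]
```

View pics/a.png

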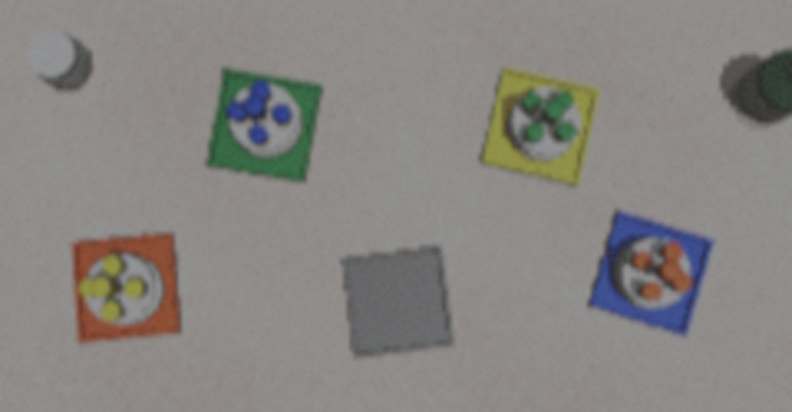

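View pics/b.png

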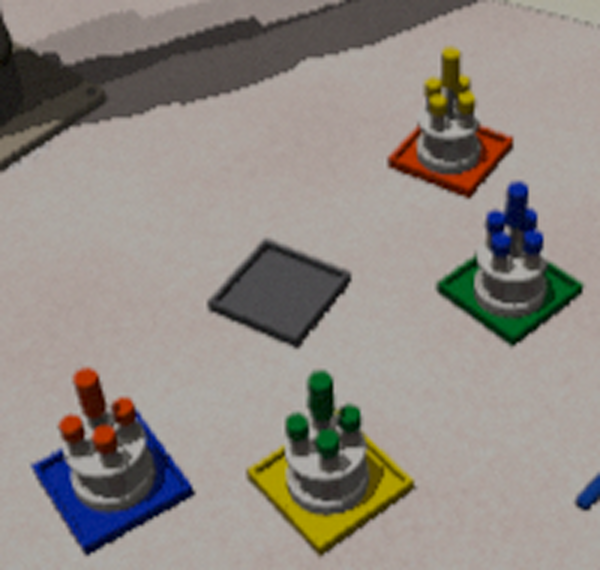

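The top crop shows blue on green, green on yellow, yellow on orange and orange on blue, with grey empty. The scene crop shows the knob tops at about (451,53) yellow, (517,188) blue, (87,376) orange and (320,378) green.

```bash
python3 - <<'E'
from h import *
T={"green":[(223,69),(321,86),(305,182),(207,165)],"yellow":[(502,69),(598,88),(577,185),(481,163)],"orange":[(73,242),(173,234),(181,332),(79,343)],"blue":[(616,211),(712,240),(686,334),(589,305)],"grey":[(342,257),(439,247),(452,345),(354,356)]}
for k,q in T.items():
    P=np.array([ray("top",((u+.5)/3.3+139.5,(v+.5)/3.3+149.5),.012)[:2] for u,v in q])
    e=np.roll(P,-1,0)-P
    print(k,P.mean(0).round(4),np.linalg.norm(e,axis=1).round(3),np.degrees(np.arctan2(e[:,1],e[:,0])).round(0)%90)
K={"yellow":(451,53),"blue":(517,188),"orange":(87,376),"green":(320,378)}
for k,(u,v) in K.items():
    p=ray("scene",((u+.5)/3+119.5,(v+.5)/3+99.5),.128); t=proj("top",p); print("knob",k,p.round(4),"in top crop",((t-[139.5,149.5])*3.3-.5).round(0))
print("bottle",ray("top",(378,174),.15))
q=R.from_quat(get_obs()["ee_rot"]).as_matrix(); print(q.round(3))
E
```

```text
green [0.6111 0.1366] [0.092 0.09  0.091 0.09 ] [81. 82. 81. 83.]
yellow [ 0.6161 -0.1177] [0.091 0.093 0.091 0.09 ] [80. 78. 78. 78.]
orange [0.4596 0.2565] [0.091 0.089 0.092 0.092] [6. 7. 7. 6.]
blue [ 0.4834 -0.2214] [0.092 0.089 0.092 0.09 ] [74. 75. 75. 74.]
grey [0.4524 0.0105] [0.089 0.09  0.089 0.09 ] [7. 9. 7. 8.]
knob yellow [0.4596 0.2536 0.128 ] in top crop [102. 286.]
knob blue [0.6139 0.1328 0.128 ] in top crop [254. 104.]
knob orange [ 0.484  -0.2197  0.128 ] in top crop [672. 268.]
knob green [ 0.6163 -0.1202  0.128 ] in top crop [555. 108.]
bottle [ 0.64088802 -0.31086882  0.15      ]
[[-0.912  0.409 -0.   ]
 [ 0.409  0.912 -0.001]
 [-0.    -0.001 -1.   ]]
```

Request:
step_arm(commands=[60,0.017,-0.026,0.003,0,0,0,60,0.05,-0.08,0.01,0,0,0,60,0.1,-0.16,0.02,0,0,0,60,0.15,-0.24,0.03,0,0,0,60,0.2,-0.32,0.04,0,0,0,60,0.25,-0.4,0.05,0,0,0,60,0.3,-0.47,0.05,0,0,0,60,0.33,-0.51,0.05,0,0,0,60,0.3405,-0.527,0.05,0,0,0,60,0.3405,-0.527,0.05,0,0,0], squeeze=40)

```text
clock: 1.35
position: [0.46, 0.2536, 0.2613]
ee_rot: [0.21, 0.978, 0.0, -0.0]
ft_force: [-0.7, 1.6, 0.1]
grip_width: 0.704
grasp_force: 0.0
```

```bash
cat >> h.py <<'E'
def wray(uv,z,o):
    p=camera_params("wrist"); M=R.from_quat(o["ee_rot"]).as_matrix(); T=p["tool_from_camera"]
    c=o["position"]+M@T[:3,3]; d=M@T[:3,:3]@np.linalg.inv(p["mtx"])@[uv[0],uv[1],1]
    return c+d*(z-c[2])/d[2]
def wproj(P,o):
    p=camera_params("wrist"); M=R.from_quat(o["ee_rot"]).as_matrix(); T=p["tool_from_camera"]
    q=p["mtx"]@(T[:3,:3].T@(M.T@(P-o["position"])-T[:3,3])); return q[:2]/q[2]
E
python3 - <<'E'
from h import *
o=get_obs(); im=camera("wrist"); cv2.imwrite("pics/w1.png",im[:,:,::-1])
print(o["position"],o["clock"],o["joint_pos"].round(2),wproj(np.array([.4596,.2536,.128]),o))
E
```

```text
[0.46004248 0.25362974 0.26132549] 1.35 [-0.76  0.09  0.18  1.69 -0.02  1.36  0.57] [256.59645551 179.53192981]
```

View pics/w1.png

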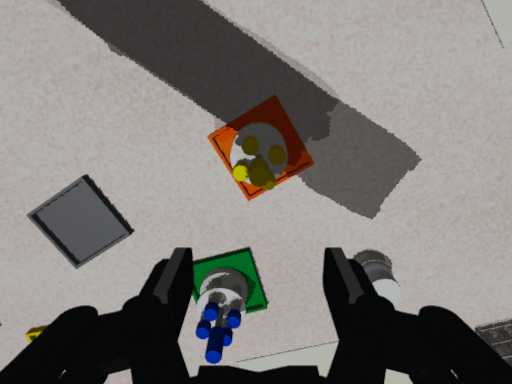

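The wrist picture shows the yellow knob top near (259,176), 2–3 px from the prediction, and the grey tray corners at (84,177), (132,231), (78,267), (28,215).

```bash
python3 - <<'E'
from h import *
o=get_obs()
print(wray((259,176),.128,o))
for q in ([(84,177),(132,231),(78,267),(28,215)],[(276,96),(313,160),(249,199),(208,136)]):
    print(np.mean([wray(u,.012,o) for u in q],0))
im=cv2.imread("pics/w1.png")[145:200,220:300]; h=cv2.cvtColor(im,cv2.COLOR_BGR2HSV)
m=((h[...,0]>18)&(h[...,0]<36)&(h[...,1]>100)).astype(np.uint8)
for r in m[::2,::2]: print("".join(".#"[v] for v in r))
E
```

```text
[0.45702303 0.25782399 0.128     ]
[0.45225091 0.01525919 0.012     ]
[0.4583146  0.26081834 0.012     ]
...........#########........#...........
...........#########......#####.........
............########.....#######........
............#######......########.......
.............#####......#########.......
........................#########.......
.........................########.......
.................#####...########.......
................########.#######........
.........####..#########..#####.........
........######.#########................
.......##################...............
.......##################...............
.......##################...............
......#####################.............
.......####################.............
.......#######.#############............
........#####..#############............
..........##....############............
................############............
..................##########............
.....................######.............
......................####..............
........................................
........................................
........................................
........................................
........................................
```

Request:
step_arm(commands=[60,-0.0025,0.003,-0.02,0,0,0,60,-0.0025,0.003,-0.07,0,0,0,60,-0.0025,0.003,-0.13,0,0,0,60,-0.0025,0.003,-0.19,0,0,0,55,-0.0025,0.003,-0.24,0,0,0,45,-0.0025,0.003,-0.27,0,0,0,40,-0.0025,0.003,-0.2775,0,0,0,35,-0.0025,0.003,-0.2775,0,0,0,10,-0.0025,0.003,-0.2775,0,0,0,5,-0.0025,0.003,-0.2775,0,0,0])

```text
clock: 2.65
position: [0.459, 0.2562, 0.0955]
ee_rot: [0.209, 0.978, 0.001, 0.0]
ft_force: [-0.0, -0.3, 1.3]
grip_width: 0.197
grasp_force: 39.2
```

```bash
python3 - <<'E'
from h import *
im=camera("wrist"); cv2.imwrite("pics/w2.png",im[:,:,::-1]); o=get_obs(); print(o["grip_width"],o["grasp_force"],o["position"],o["ft_force"],o["torque"])
E
```

```text
0.19603681499675593 39.2404568195343 [0.45900343 0.25615999 0.09552018] [-0.31966964 -0.23209916  2.11487542] [0.0275734  0.06874967 0.0355556 ]
```

View pics/w2.png

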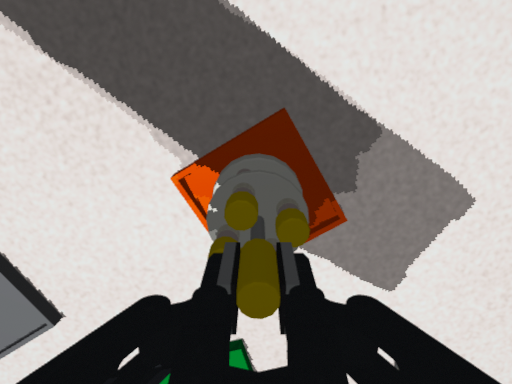

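The wrist view shows the yellow knob at (258,275), held centrally between the pads.

Request:
step_arm(commands=[5,0,0,0.02,0,0,0,5,0,0,0.06,0,0,0,5,0,-0.02,0.1,0,0,0,5,0,-0.07,0.1,0,0,0,5,-0.005,-0.14,0.1,0,0,0,5,-0.005,-0.22,0.1,0,0,0,5,-0.01,-0.3,0.1,0,0,0,5,-0.01,-0.36,0.1,0,0,0,5,-0.01,-0.395,0.1,0,0,0,5,-0.01,-0.4045,0.1,0,0,0], squeeze=60)

```text
clock: 3.95
position: [0.4527, 0.012, 0.1555]
ee_rot: [0.21, 0.978, 0.0, 0.0]
ft_force: [0.8, 1.0, -0.9]
grip_width: 0.19
grasp_force: 58.7
```

Request:
step_arm(commands=[5,0,0,-0.02,0,0,0,5,0,0,-0.05,0,0,0,5,0,0,-0.08,0,0,0,5,0,0,-0.094,0,0,0,5,0,0,-0.099,0,0,0,5,0,0,-0.099,0,0,0,60,0,0,-0.099,0,0,0,60,0,0,-0.099,0,0,0,60,0,0,-0.07,0,0,0,60,0,0,0,0,0,0])

```text
clock: 5.2
position: [0.4515, 0.013, 0.1543]
ee_rot: [0.209, 0.978, -0.001, -0.001]
ft_force: [0.2, 0.3, 0.6]
grip_width: 0.705
grasp_force: 0.0
```

Request:
step_arm(commands=[60,0,0,0.05,0,0,0,60,0,-0.02,0.12,0,0,0,60,0.01,-0.07,0.167,0,0,0,60,0.02,-0.13,0.167,0,0,0,60,0.03,-0.2,0.167,0,0,0,60,0.04,-0.28,0.167,0,0,0,60,0.05,-0.35,0.167,0,0,0,60,0.051,-0.38,0.167,0,0,0,60,0.051,-0.384,0.167,0,0,0,60,0.051,-0.384,0.167,0,0,0])

```text
clock: 6.45
position: [0.4834, -0.2164, 0.255]
ee_rot: [0.209, 0.978, 0.0, -0.0]
ft_force: [0.2, 0.2, 0.3]
grip_width: 0.703
grasp_force: 0.0
```

```bash
python3 - <<'E'
from h import *
o=get_obs(); im=camera("wrist"); cv2.imwrite("pics/w3.png",im[:,:,::-1]); print(o["position"],o["joint_pos"].round(2),wproj(np.array([.484,-.2197,.128]),o))
for q in ("yellow","orange"):
    m=mask(im,q); k,l,s,ce=cv2.connectedComponentsWithStats(m); print(q,[(*s[i],*ce[i].round(1)) for i in range(1,k) if s[i,4]>60])
cv2.imwrite("pics/t3.png",camera("top")[150:275,140:380,::-1])
E
```

```text
[ 0.48341102 -0.21635325  0.25497565] [-0.26  0.11  0.65  1.71 -0.07  1.35  1.55] [253.3788556  184.32787303]
yellow [(np.int32(467), np.int32(0), np.int32(30), np.int32(18), np.int32(437), np.float64(480.9), np.float64(7.6)), (np.int32(487), np.int32(8), np.int32(25), np.int32(30), np.int32(566), np.float64(500.6), np.float64(24.5)), (np.int32(451), np.int32(28), np.int32(29), np.int32(23), np.int32(504), np.float64(465.3), np.float64(39.2)), (np.int32(478), np.int32(41), np.int32(29), np.int32(21), np.int32(491), np.float64(492.2), np.float64(51.0)), (np.int32(330), np.int32(174), np.int32(84), np.int32(85), np.int32(2503), np.float64(367.8), np.float64(206.3))]
orange [(np.int32(247), np.int32(139), np.int32(18), np.int32(20), np.int32(279), np.float64(255.4), np.float64(148.7)), (np.int32(226), np.int32(157), np.int32(17), np.int32(20), np.int32(268), np.float64(234.0), np.float64(166.8)), (np.int32(266), np.int32(160), np.int32(17), np.int32(20), np.int32(269), np.float64(273.7), np.float64(169.2)), (np.int32(244), np.int32(163), np.int32(20), np.int32(35), np.int32(565), np.float64(253.4), np.float64(179.5))]
```

View pics/w3.png

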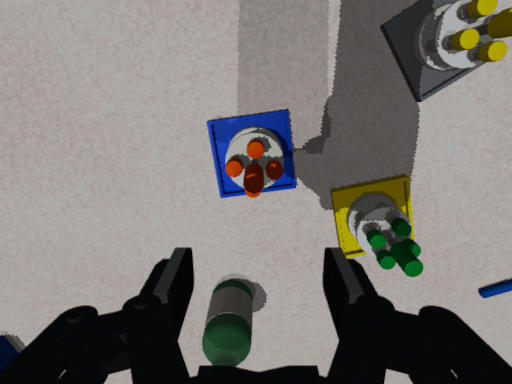

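The wrist view shows the orange knob top at about (254,182). Yellow is upright in the grey tray at top right, and the bottle is at (230,325), clear of the descent.

```bash
python3 - <<'E'
from h import *
o=get_obs(); print(o["position"],wray((253.7,182),.128,o))
for q in ([(207,120),(288,109),(297,186),(222,198)],[(331,190),(408,175),(415,248),(345,260)]): print(np.mean([wray(u,.012,o) for u in q],0))
E
```

```text
[ 0.48349919 -0.21600148  0.25503766] [ 0.48239738 -0.21827376  0.128     ]
[ 0.48356166 -0.22046986  0.012     ]
[ 0.61829162 -0.11755426  0.012     ]
```

Request:
step_arm(commands=[60,-0.001,-0.005,-0.02,0,0,0,60,-0.001,-0.005,-0.07,0,0,0,60,-0.001,-0.005,-0.13,0,0,0,60,-0.001,-0.005,-0.19,0,0,0,55,-0.001,-0.005,-0.235,0,0,0,45,-0.001,-0.005,-0.26,0,0,0,40,-0.001,-0.005,-0.266,0,0,0,35,-0.001,-0.005,-0.266,0,0,0,10,-0.001,-0.005,-0.266,0,0,0,5,-0.001,-0.005,-0.266,0,0,0], squeeze=60)

```text
clock: 7.8
position: [0.4833, -0.2205, 0.0965]
ee_rot: [0.209, 0.978, 0.0, 0.001]
ft_force: [-1.2, -0.2, 6.2]
grip_width: 0.191
grasp_force: 58.4
```

Request:
step_arm(commands=[5,0,0,0.0,0,0,0,5,0,0,0.02,0,0,0,5,0,0,0.06,0,0,0,5,0,0,0.12,0,0,0,5,0,0,0.18,0,0,0,5,0,0,0.24,0,0,0,5,0,0.02,0.274,0,0,0,5,0,0.07,0.274,0,0,0,5,-0.01,0.14,0.274,0,0,0,5,-0.01,0.21,0.274,0,0,0])

```text
clock: 9.05
position: [0.4761, -0.0934, 0.2606]
ee_rot: [0.21, 0.978, 0.0, 0.0]
ft_force: [0.6, 0.0, -1.6]
grip_width: 0.192
grasp_force: 58.6
```

Request:
step_arm(commands=[5,-0.005,0.08,0,0,0,0,5,-0.01,0.17,0,0,0,0,5,-0.015,0.26,0,0,0,0,5,-0.02,0.35,0,0,0,0,5,-0.025,0.44,0,0,0,0,5,-0.029,0.52,0,0,0,0,5,-0.029,0.57,-0.01,0,0,0,5,-0.029,0.589,-0.04,0,0,0,5,-0.029,0.589,-0.09,0,0,0,5,-0.029,0.589,-0.14,0,0,0])

```text
clock: 10.3
position: [0.4593, 0.2576, 0.1744]
ee_rot: [0.21, 0.978, -0.0, 0.0]
ft_force: [0.7, 0.3, -1.9]
grip_width: 0.192
grasp_force: 58.7
```

Request:
step_arm(commands=[5,0,0,-0.05,0,0,0,5,0,0,-0.09,0,0,0,5,0,0,-0.12,0,0,0,5,0,0,-0.131,0,0,0,5,0,0,-0.133,0,0,0,5,0,0,-0.133,0,0,0,60,0,0,-0.133,0,0,0,60,0,0,-0.133,0,0,0,60,0,0,-0.1,0,0,0,60,0,0,-0.02,0,0,0])

```text
clock: 11.55
position: [0.4581, 0.2584, 0.1628]
ee_rot: [0.209, 0.978, -0.002, -0.001]
ft_force: [0.7, 0.7, 0.3]
grip_width: 0.704
grasp_force: 0.0
```

Request:
step_arm(commands=[60,0,0,0.05,0,0,0,60,0.01,0,0.11,0,0,0,60,0.04,-0.03,0.153,0,0,0,60,0.08,-0.06,0.153,0,0,0,60,0.13,-0.1,0.153,0,0,0,60,0.18,-0.14,0.153,0,0,0,60,0.22,-0.18,0.153,0,0,0,60,0.25,-0.2,0.153,0,0,0,60,0.256,-0.207,0.153,0,0,0,60,0.256,-0.207,0.153,0,0,0])

```text
clock: 12.8
position: [0.6125, 0.1353, 0.2555]
ee_rot: [0.209, 0.978, 0.0, -0.0]
ft_force: [-0.3, 0.1, 0.1]
grip_width: 0.705
grasp_force: 0.0
```

```bash
python3 - <<'E'
from h import *
im=camera("wrist"); o=get_obs(); print(o["position"],wproj(np.array([.6125,.135,.128]),o))
cv2.imwrite("pics/w4.png",im[:,:,::-1])
k,l,s,ce=cv2.connectedComponentsWithStats(mask(im,"blue")); print([(*s[i],*ce[i].round(1)) for i in range(1,k) if s[i,4]>60])
E
```

```text
[0.6123117  0.13580699 0.25562535] [255.99497307 182.51433085]
[(np.int32(241), np.int32(142), np.int32(17), np.int32(19), np.int32(262), np.float64(249.1), np.float64(151.0)), (np.int32(267), np.int32(152), np.int32(18), np.int32(20), np.int32(266), np.float64(275.5), np.float64(161.7)), (np.int32(230), np.int32(164), np.int32(43), np.int32(33), np.int32(877), np.float64(252.8), np.float64(179.5)), (np.int32(205), np.int32(285), np.int32(68), np.int32(29), np.int32(653), np.float64(238.3), np.float64(299.1))]
```

View pics/w4.png

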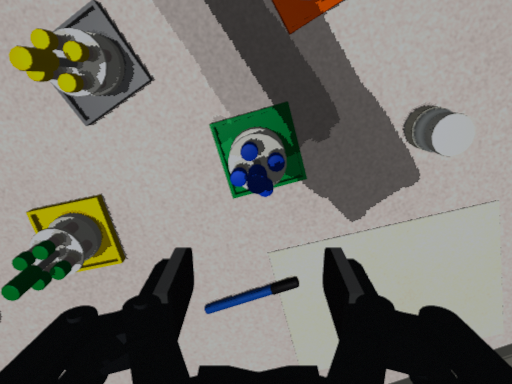

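The wrist view shows the blue knob top at about (259,182), nearly under the TCP.

Request:
step_arm(commands=[60,0.001,0.0015,-0.02,0,0,0,60,0.001,0.0015,-0.07,0,0,0,60,0.001,0.0015,-0.13,0,0,0,60,0.001,0.0015,-0.19,0,0,0,55,0.001,0.0015,-0.235,0,0,0,45,0.001,0.0015,-0.26,0,0,0,40,0.001,0.0015,-0.265,0,0,0,35,0.001,0.0015,-0.265,0,0,0,10,0.001,0.0015,-0.265,0,0,0,5,0.001,0.0015,-0.265,0,0,0])

```text
clock: 14.1
position: [0.614, 0.1359, 0.0976]
ee_rot: [0.209, 0.978, 0.0, 0.001]
ft_force: [-0.4, -1.0, 2.4]
grip_width: 0.194
grasp_force: 58.4
```

Request:
step_arm(commands=[5,0,0,0.0,0,0,0,5,0,0,0.02,0,0,0,5,0,0,0.06,0,0,0,5,0,0,0.12,0,0,0,5,0,0,0.18,0,0,0,5,0,0,0.24,0,0,0,5,-0.01,-0.02,0.274,0,0,0,5,-0.03,-0.07,0.274,0,0,0,5,-0.05,-0.14,0.274,0,0,0,5,-0.08,-0.22,0.274,0,0,0])

```text
clock: 15.35
position: [0.5642, 0.0021, 0.2605]
ee_rot: [0.209, 0.978, -0.0, -0.001]
ft_force: [-0.3, -0.6, -1.9]
grip_width: 0.191
grasp_force: 58.8
```

Request:
step_arm(commands=[5,-0.03,-0.08,0,0,0,0,5,-0.06,-0.16,0,0,0,0,5,-0.09,-0.24,0,0,0,0,5,-0.115,-0.31,0,0,0,0,5,-0.131,-0.36,0,0,0,0,5,-0.136,-0.376,-0.01,0,0,0,5,-0.136,-0.376,-0.04,0,0,0,5,-0.136,-0.376,-0.09,0,0,0,5,-0.136,-0.376,-0.14,0,0,0,5,-0.136,-0.376,-0.18,0,0,0])

```text
clock: 16.6
position: [0.4835, -0.2195, 0.1502]
ee_rot: [0.208, 0.978, 0.0, -0.001]
ft_force: [0.4, 1.1, -1.1]
grip_width: 0.191
grasp_force: 58.7
```

Request:
step_arm(commands=[5,0,0,-0.04,0,0,0,5,0,0,-0.07,0,0,0,5,0,0,-0.086,0,0,0,5,0,0,-0.092,0,0,0,5,0,0,-0.093,0,0,0,5,0,0,-0.093,0,0,0,60,0,0,-0.093,0,0,0,60,0,0,-0.093,0,0,0,60,0,0,-0.06,0,0,0,60,0,0,0.02,0,0,0])

```text
clock: 17.85
position: [0.4827, -0.2213, 0.1643]
ee_rot: [0.209, 0.978, -0.0, -0.002]
ft_force: [0.3, 0.7, -0.2]
grip_width: 0.702
grasp_force: 0.0
```

Request:
step_arm(commands=[60,0,0,0.05,0,0,0,60,0,0,0.11,0,0,0,60,0.03,0.02,0.152,0,0,0,60,0.07,0.05,0.152,0,0,0,60,0.11,0.08,0.152,0,0,0,60,0.16,0.12,0.152,0,0,0,60,0.2,0.15,0.152,0,0,0,60,0.218,0.165,0.152,0,0,0,60,0.223,0.169,0.152,0,0,0,60,0.223,0.169,0.152,0,0,0])

```text
clock: 19.1
position: [0.6171, -0.1214, 0.2564]
ee_rot: [0.21, 0.978, -0.0, 0.0]
ft_force: [0.2, -0.5, -0.6]
grip_width: 0.703
grasp_force: 0.0
```

```bash
python3 - <<'E'
from h import *
im=camera("wrist"); o=get_obs(); print(o["position"],wproj(np.array([.6163,-.1202,.128]),o))
cv2.imwrite("pics/w5.png",im[:,:,::-1])
k,l,s,ce=cv2.connectedComponentsWithStats(mask(im,"green")); print([(*s[i],*ce[i].round(1)) for i in range(1,k) if s[i,4]>60])
E
```

```text
[ 0.61703472 -0.12153829  0.25651219] [257.96993064 180.12707514]
[(np.int32(430), np.int32(0), np.int32(82), np.int32(105), np.int32(7009), np.float64(472.4), np.float64(49.3)), (np.int32(256), np.int32(140), np.int32(17), np.int32(17), np.int32(238), np.float64(264.1), np.float64(147.8)), (np.int32(230), np.int32(152), np.int32(18), np.int32(18), np.int32(221), np.float64(238.6), np.float64(161.3)), (np.int32(249), np.int32(170), np.int32(18), np.int32(7), np.int32(77), np.float64(257.5), np.float64(173.3)), (np.int32(245), np.int32(183), np.int32(16), np.int32(11), np.int32(85), np.float64(250.4), np.float64(189.2)), (np.int32(63), np.int32(257), np.int32(52), np.int32(46), np.int32(1471), np.float64(89.5), np.float64(276.7))]
```

View pics/w5.png

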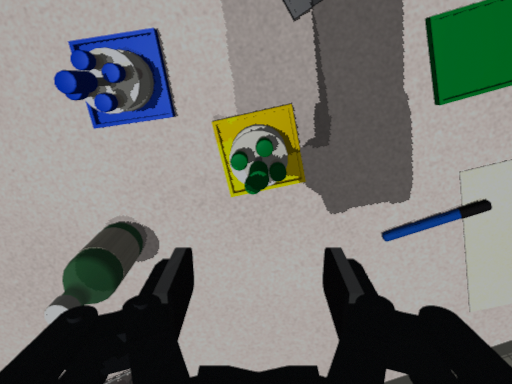

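Blue stands in the blue tray. The green knob top is at about (257,181), as predicted, and the bottle at (100,270) is clear.

Request:
step_arm(commands=[60,-0.001,0.002,-0.02,0,0,0,60,-0.001,0.002,-0.07,0,0,0,60,-0.001,0.002,-0.13,0,0,0,60,-0.001,0.002,-0.19,0,0,0,55,-0.001,0.002,-0.235,0,0,0,45,-0.001,0.002,-0.26,0,0,0,40,-0.001,0.002,-0.267,0,0,0,35,-0.001,0.002,-0.267,0,0,0,10,-0.001,0.002,-0.267,0,0,0,5,-0.001,0.002,-0.267,0,0,0])

```text
clock: 20.4
position: [0.6177, -0.1194, 0.097]
ee_rot: [0.209, 0.978, 0.0, 0.001]
ft_force: [0.3, -0.5, 2.8]
grip_width: 0.193
grasp_force: 58.4
```

Request:
step_arm(commands=[5,0,0,0.0,0,0,0,5,0,0,0.02,0,0,0,5,0,0,0.06,0,0,0,5,0,0.02,0.1,0,0,0,5,0,0.07,0.1,0,0,0,5,0,0.15,0.1,0,0,0,5,-0.005,0.24,0.1,0,0,0,5,-0.005,0.33,0.1,0,0,0,5,-0.0075,0.4,0.1,0,0,0,5,-0.0075,0.43,0.1,0,0,0])

```text
clock: 21.65
position: [0.6118, 0.1423, 0.1561]
ee_rot: [0.207, 0.978, 0.0, -0.0]
ft_force: [0.2, 1.3, -2.0]
grip_width: 0.188
grasp_force: 58.7
```

Request:
step_arm(commands=[5,0,0,0,0,0,0,5,0,0,-0.03,0,0,0,5,0,0,-0.06,0,0,0,5,0,0,-0.088,0,0,0,5,0,0,-0.099,0,0,0,5,0,0,-0.099,0,0,0,60,0,0,-0.099,0,0,0,60,0,0,-0.099,0,0,0,60,0,0,-0.07,0,0,0,60,0,0,0.01,0,0,0])

```text
clock: 22.9
position: [0.6113, 0.1387, 0.1616]
ee_rot: [0.209, 0.978, -0.001, -0.002]
ft_force: [1.1, 0.3, 0.5]
grip_width: 0.701
grasp_force: 0.0
```

Request:
step_arm(commands=[60,0,0,0.05,0,0,0,60,0,0,0.11,0,0,0,60,-0.03,-0.02,0.157,0,0,0,60,-0.07,-0.05,0.157,0,0,0,60,-0.12,-0.09,0.157,0,0,0,60,-0.17,-0.13,0.157,0,0,0,60,-0.22,-0.17,0.157,0,0,0,60,-0.255,-0.2,0.157,0,0,0,60,-0.266,-0.209,0.157,0,0,0,60,-0.266,-0.209,0.157,0,0,0])

```text
clock: 24.15
position: [0.4533, 0.0137, 0.2571]
ee_rot: [0.209, 0.978, 0.001, 0.001]
ft_force: [-0.1, 1.0, -0.2]
grip_width: 0.705
grasp_force: 0.0
```

```bash
python3 - <<'E'
from h import *
im=camera("wrist"); o=get_obs(); print(o["position"],wproj(np.array([.4515,.0125,.128]),o))
cv2.imwrite("pics/w6.png",im[:,:,::-1])
k,l,s,ce=cv2.connectedComponentsWithStats(mask(im,"yellow")); print([(*s[i],*ce[i].round(1)) for i in range(1,k) if s[i,4]>60])
E
```

```text
[0.45352164 0.01405064 0.25675814] [254.01676478 179.98552254]
[(np.int32(240), np.int32(138), np.int32(17), np.int32(20), np.int32(268), np.float64(248.1), np.float64(147.9)), (np.int32(266), np.int32(148), np.int32(19), np.int32(20), np.int32(281), np.float64(275.0), np.float64(157.4)), (np.int32(230), np.int32(160), np.int32(44), np.int32(33), np.int32(915), np.float64(252.9), np.float64(176.3)), (np.int32(186), np.int32(262), np.int32(72), np.int32(73), np.int32(3853), np.float64(221.1), np.float64(299.2))]
```

View pics/w6.png

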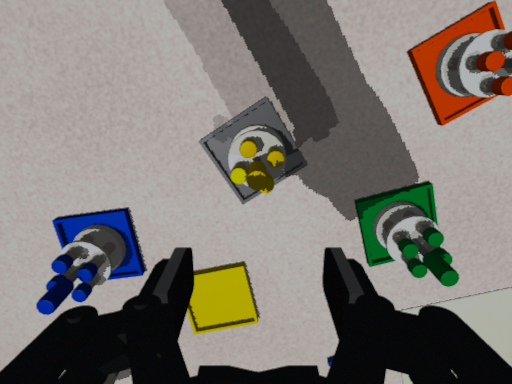

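The other three stand in their own trays. The yellow knob top is at about (258,178), centred between the fingers, and the yellow tray is empty.

Request:
step_arm(commands=[60,0,0.001,-0.02,0,0,0,60,0,0.001,-0.07,0,0,0,60,0,0.001,-0.13,0,0,0,60,0,0.001,-0.19,0,0,0,55,0,0.001,-0.235,0,0,0,45,0,0.001,-0.26,0,0,0,40,0,0.001,-0.267,0,0,0,35,0,0.001,-0.267,0,0,0,10,0,0.001,-0.267,0,0,0,5,0,0.001,-0.267,0,0,0])

```text
clock: 25.45
position: [0.4535, 0.0142, 0.0968]
ee_rot: [0.209, 0.978, 0.0, 0.001]
ft_force: [-0.1, -0.1, 2.7]
grip_width: 0.189
grasp_force: 58.5
```

Request:
step_arm(commands=[5,0,0,0.0,0,0,0,5,0,0,0.02,0,0,0,5,0,0,0.06,0,0,0,5,0.015,-0.01,0.1,0,0,0,5,0.05,-0.04,0.1,0,0,0,5,0.1,-0.08,0.1,0,0,0,5,0.16,-0.13,0.1,0,0,0,5,0.22,-0.18,0.1,0,0,0,5,0.262,-0.211,0.1,0,0,0,5,0.2725,-0.22,0.1,0,0,0])

```text
clock: 26.7
position: [0.617, -0.1192, 0.1559]
ee_rot: [0.21, 0.978, -0.001, -0.0]
ft_force: [0.0, -0.1, -2.1]
grip_width: 0.19
grasp_force: 58.7
```

Request:
step_arm(commands=[5,0,0,0,0,0,0,5,0,0,-0.03,0,0,0,5,0,0,-0.06,0,0,0,5,0,0,-0.088,0,0,0,5,0,0,-0.099,0,0,0,5,0,0,-0.099,0,0,0,60,0,0,-0.099,0,0,0,60,0,0,-0.099,0,0,0,60,0,0,-0.07,0,0,0,60,0,0,0.01,0,0,0])

```text
clock: 27.95
position: [0.6153, -0.1176, 0.1617]
ee_rot: [0.209, 0.978, -0.0, -0.002]
ft_force: [0.1, -0.4, 0.0]
grip_width: 0.706
grasp_force: 0.0
```

Request:
step_arm(commands=[60,0,0,0.05,0,0,0,60,0,0,0.11,0,0,0,60,-0.03,0.02,0.16,0,0,0,60,-0.07,0.05,0.18,0,0,0,60,-0.12,0.09,0.2,0,0,0,60,-0.17,0.13,0.22,0,0,0,60,-0.22,0.17,0.22,0,0,0,60,-0.255,0.2,0.22,0,0,0,60,-0.266,0.209,0.22,0,0,0,60,-0.266,0.209,0.22,0,0,0])

```text
clock: 29.2
position: [0.4571, 0.0071, 0.2947]
ee_rot: [0.209, 0.978, 0.0, 0.0]
ft_force: [0.8, 0.5, 0.3]
grip_width: 0.706
grasp_force: 0.0
```

```bash
python3 - <<'E'
from h import *
a=camera("wrist"); b=camera("scene")
c=np.vstack([a[:300],b[100:370]])[...,::-1]; cv2.imwrite("pics/f.png",c); print(c.shape)
E
```

```text
(570, 512, 3)
```

View pics/f.png

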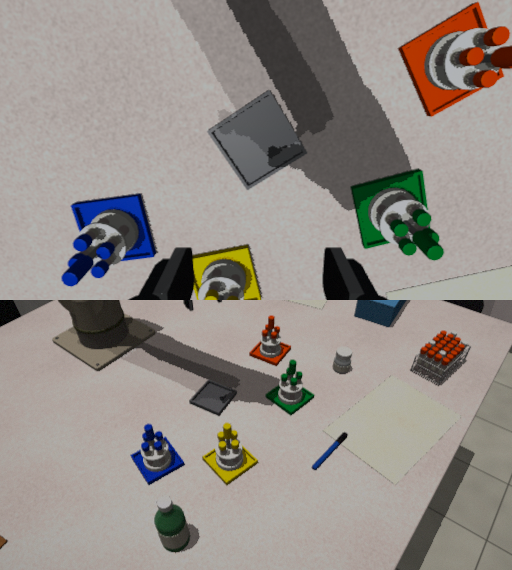

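All four carriers stand upright inside their own trays. The grey tray at (258,140) is empty, and the bottle at (170,525) has not moved.

```bash
python3 -c "
from workcell import *
print(hand_in())"
```

```text
the job is handed in; nothing more can be done
None
```

The job is handed in: the final pictures show all four carriers upright in their matching trays, the grey tray empty and the sanitiser bottle where it was, after about 29 s on the robot's clock.

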